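# Gauge an axle pin: go gap, then no-go gap

### The arm

A 6-joint arm with a two-finger parallel gripper is mounted at the origin on a cart in front of the work surface, level with it; the furniture and walls round the work are solid. World frame = base frame: x ahead of the robot, y to its left, z up, the work surface at z = 0. Lengths are in mm, angles in degrees, forces in N, time in s.
With the tool pointing down it reaches from about 350 to 850 mm from the base axis. Payload 8.1 kg.
Tool frame: the origin (TCP) lies at the very end of the fingers, on their centre line; the grasp point (between the pads) lies 19 mm behind it; z points along the fingers, y is the direction in which the jaws open and shut (so a half turn about z gives the same grasp; the last joint's range is limited). The gripper opens to 85 mm and grips with 20 to 120 N. Pads are 22 mm wide; open, the fingers measure 114 mm over their backs; the gripper's body (76 mm by 85 mm) begins 54 mm behind the grasp point. The pads swing forward as they close: fully open they stand 13 mm farther back than shut.
Start: joints at [58.82, 7.471, 85.268, -0, 87.261, -4.893], TCP at [265.704, 537.965, 231.292] pointing down, gripper open.
Joint ranges: [-169.43, 169.43], [-51.17, 129.36], [1.28, 143.12], [-76.62, 256.62], [0, 156.53], [-152.29, 152.29]. Speed limits (degrees/s): [136.94, 136.94, 159.86, 180, 180, 180].

### API

Orientations are given as [roll, pitch, yaw] about the fixed x, y, z axes, in that order (R = Rz(yaw) Ry(pitch) Rx(roll)).
In Python, from bench import r gives the robot as it stands.
- The arm moves only by the shell command python3 -m jog 'ROWS' [OPENING] [FORCE]. ROWS is JSON, a list of rows, each a list of 6 numbers: the shift along the tool's x, y, z normalised to -1 to 1, where 1 is 0.25 m, then the turn, a rotation vector about the tool's x, y, z normalised to -1 to 1, where 1 is pi rad. In form: [[x, y, z, ax, ay, az], ...]. A call has 1 to 10 rows; each row is the pose to reach, as a shift and turn from the pose commanded when the call began, along the tool's axes at that moment, turning the shorter way round; what a row does not reach only later rows make up. A row lasts 1/10 s, in which the tool goes at most 50 mm and 8.59 degrees, less where a joint would pass 70% of its speed; a pose out of reach is approached as far as the arm can. A call with a number of a shift or a turn outside -1 to 1 is refused whole. A call with a gripper value outside its range is refused whole. OPENING is the opening, from 0 (shut) to 1 (fully open), set as the call begins (- or left out, the last holds). The fingers move at their own pace and stop on an object; FORCE is the grip in N (left out, the last holds). Time passes only in rows, so rows that repeat a pose let the fingers close. It gives the time, the measured TCP pose, the force and the opening at its end, in the units of the state.
- r.sense(): the state, without advancing time (a new reading comes with each control period).
- r.snapshot(name): name is "scene" or "top" or "wrist"; returns a dict with "pixels" (480x640x3 uint8, red, green, blue), "intrinsics" (3x3 intrinsics, pixels), "dist" ([k1, k2, p1, p2, k3] as OpenCV has them; the pictures are not rectified), "extrinsics" (4x4, takes a point from camera to world coordinates). Camera axes: x right, y down, z forward; pixel columns grow to the right and rows downward; lengths in mm; the calibration is good to about 2 mm. A picture is of the moment at which its call begins. There is no depth.
- r.hand_in(): hands the job in, once; it reports no verdict.
The state is a dict: "time": time; "joint_pos": joint angles; "qd": joint speeds; "joint_efforts": joint torques, N m; "tool_pos": TCP position; "tcp_rot": TCP orientation; "ft_force": force on the tool from outside, world axes, zero at the start; "wrist_torque": the same for the moment, N m; "finger_gap": finger opening in mm.
Only numpy, scipy, OpenCV 4.12 (cv2) and the standard library are available. Lean on these libraries where they do the work, as an engineer would, in place of code of your own. Each camera call takes 0.05 s, during which the arm holds its last target.

### The job

Check the thicker of the two standing wooden axle pins in the gap gauge: keeping it upright and low over the gauge's board, bring it in at the flared mouth, push it through the first (go) gap and on until the second, narrower (no-go) gap stops it, pressing lightly so that it is sure to be stopped. Let go and leave it standing upright on the board against the no-go jaws; leave the thinner pin alone.

Things in the scene. Friction and masses are not known exactly. Their poses are not given: they have to be found in the camera images.
- thick_pin_mid (a point): middle of the pin to be gauged: a plain beech pin, round, diameter 30 mm, 100 mm tall, standing upright on the bench (about 45 g, loose); this point is on its axis, half-way up, 50 mm above its lower end; its z axis runs along the pin
- thin_pin_mid (a point): middle of the other pin, to be left alone: the same beech and 100 mm tall, but only 20 mm in diameter, standing upright; this point is on its axis, half-way up
- gauge: gap gauge fixed to the bench: plywood board 180 x 130 x 8 mm with wooden jaws and fences 20 mm high on it (tops 28 mm above bench). Origin: centre of board's underside, on the bench; z up; x is the pushing direction and both gaps' centre line. Along x: flared mouth from -78 mm (78 mm wide) narrowing to the go gap, 36 mm wide, x = -30 to 0; open pocket 45 mm long; then the no-go gap
- nogo_jaws: the two rigid no-go jaws on the gauge's board: blocks 30 mm long (x), 20 mm high, 24 mm apart, too narrow for the thick pin. Origin: on the board's top (8 mm above bench), on the centre line, at the jaws' front face, 45 mm along x from the gauge's origin; axes as the gauge's. The thick pin is stopped when its axis is about 9 mm before this point

How it is judged (in metres and radians):
On the way, in this order (a step that is already met when the one before it is completed fails the run):
1. the thick pin is upright in the flared mouth, low between the fences (x of thick_pin_mid in the frame of gauge between -0.105 and -0.04 m and y of thick_pin_mid in the frame of gauge between -0.03 and 0.03 m and height (world z) of thick_pin_mid below 0.073 m and angle between thick_pin_mid's own z axis and vertical below 0.3 rad), for 0.05 s.
2. the thick pin is upright inside the go gap, low between its jaws (x of thick_pin_mid in the frame of gauge between -0.03 and 0 m and height (world z) of thick_pin_mid below 0.073 m and angle between thick_pin_mid's own z axis and vertical below 0.3 rad), for 0.05 s.
3. the thick pin is through the go gap and pressed against the no-go jaws (more than 1 N), which stop it (contact force between thick_pin and nogo_jaws above 1 N and x of thick_pin_mid in the frame of nogo_jaws between -0.022 and 0 m and height (world z) of thick_pin_mid below 0.073 m), for 0.1 s.
At the end, for the whole second after the job is handed in: The thick pin stands upright (within 7 degrees), at rest on the gauge's board in the pocket behind the go gap, its axis 0 to 22 mm before the front face of the no-go jaws and within 12 mm of the centre line (x of thick_pin_mid in the frame of nogo_jaws between -0.022 and 0 m and y of thick_pin_mid in the frame of nogo_jaws between -0.012 and 0.012 m and height (world z) of thick_pin_mid below 0.062 m and angle between thick_pin_mid's own z axis and vertical below 0.12 rad and linear speed of thick_pin below 0.02 m/s); the robot touches nothing.
It fails at once if the thin pin is moved more than 20 mm (distance of thin_pin_mid from where it was at the start of the episode above 0.02 m).
It also fails if it takes over 48 s, if anything falls off the work surface, if the arm or the gripper's body presses on something with over 40 N, if the wrist force passes 120 N, or if a joint passes its speed limit or range.

## Working session

There is one attempt and no reset: what is moved stays moved. The work goes in short steps, Python scripts to look and compute and a shell command to move; the robot and the scene stay as the last step left them, time stands still between calls to the robot, and variables do not carry over. Pictures are saved under pics/ and viewed, and the job is handed in when it is done.

```bash
mkdir -p pics; ls; cat > h.py <<'E'
import numpy as np,cv2
from bench import r
def snap(n,f):
    s=r.snapshot(n); cv2.imwrite('pics/'+f,s['pixels'][:,:,::-1]); np.savez('pics/'+f+'.npz',**{k:np.array(v) for k,v in s.items()}); return s
def ray(s,uv,z):
    K=np.array(s['intrinsics'],float);d=np.array(s['dist'],float);T=np.array(s['extrinsics'],float)
    p=cv2.undistortPoints(np.array(uv,float).reshape(-1,1,2),K,d).reshape(-1,2)
    v=np.c_[p,np.ones(len(p))]@T[:3,:3].T; o=T[:3,3]
    return o+v*((z-o[2])/v[:,2])[:,None]
def proj(s,P):
    K=np.array(s['intrinsics'],float);d=np.array(s['dist'],float);T=np.linalg.inv(np.array(s['extrinsics'],float))
    return cv2.projectPoints(np.array(P,float).reshape(-1,1,3),cv2.Rodrigues(T[:3,:3])[0],T[:3,3],K,d)[0].reshape(-1,2)
E
python3 - <<'E'
from h import *
for n in('scene','top','wrist'): snap(n,n+'0.png')
s=r.sense();print(s)
E
```

```text
pics
{'time': 0.15, 'joint_pos': array([ 5.88191250e+01,  7.50684627e+00,  8.53147513e+01,  2.43672959e-03,
        8.72613858e+01, -4.89211529e+00]), 'qd': array([ 0.11147015, -0.17248115, -0.13545996,  0.09924535,  0.04063286,
        0.0396661 ]), 'joint_efforts': array([ 3.21989201e-04, -5.70067155e+01, -5.01155269e+01, -2.08119968e-04,
        9.76430165e-03, -3.97817996e-05]), 'tool_pos': array([265.47647308, 537.60514659, 230.46978723]), 'tcp_rot': array([-1.79917526e+02, -9.50171694e-03,  1.53711115e+02]), 'ft_force': array([ 0.41918203,  1.20936368, -0.28178011]), 'wrist_torque': array([-0.05091182, -0.02209235,  0.0501296 ]), 'finger_gap': 85.15974631626489}
```

View pics/scene0.png

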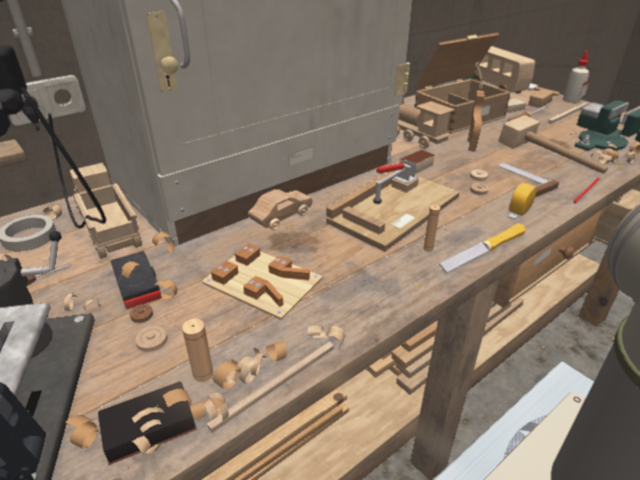

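View pics/top0.png

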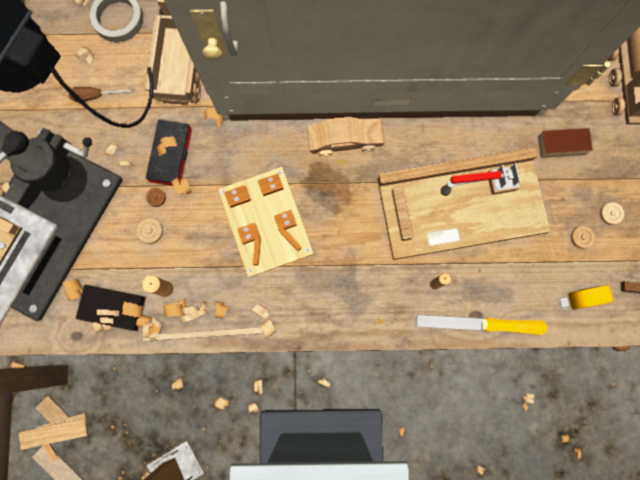

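View pics/wrist0.png

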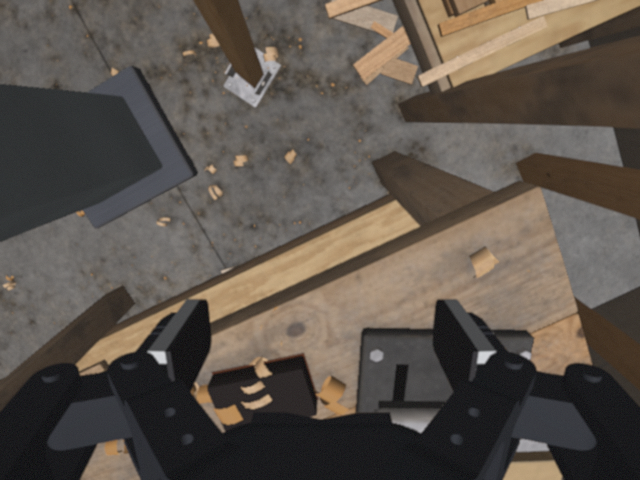

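The scene view shows the thick pin at (198,350), the thin pin at (432,228) and the gauge at (262,280). In the top view the thick pin's top is at about (151,284), the thin pin is at (441,281), and the gauge spans (220–312,168–275) with its mouth facing the robot. Next I'll zoom in and segment.

```bash
python3 - <<'E'
from h import *
a=cv2.imread('pics/top0.png'); b=cv2.imread('pics/scene0.png')
c=cv2.resize(a[155:325,120:330],None,fx=3.7,fy=3.5,interpolation=cv2.INTER_CUBIC)
cv2.imwrite('pics/topzoom.png',a[155:305,130:330].repeat(4,0).repeat(4,1))
cv2.imwrite('pics/scenezoom.png',b[230:390,170:330].repeat(3,0).repeat(3,1))
s=dict(np.load('pics/top0.png.npz')); print(s['extrinsics'],s['intrinsics'],s['dist'])
E
```

```text
[[-1.41062135e-02 -9.85938393e-01  1.66512763e-01  3.62347360e+02]
 [-9.99890802e-01  1.46426240e-02  1.99415381e-03 -1.23381984e+01]
 [-4.40429658e-03 -1.66466450e-01 -9.86037283e-01  1.13490764e+03]
 [ 0.00000000e+00  0.00000000e+00  0.00000000e+00  1.00000000e+00]] [[606.95163766   0.         321.02679079]
 [  0.         606.95163766 241.48074054]
 [  0.           0.           1.        ]] [-0.01896285  0.          0.          0.          0.        ]
```

View pics/topzoom.png

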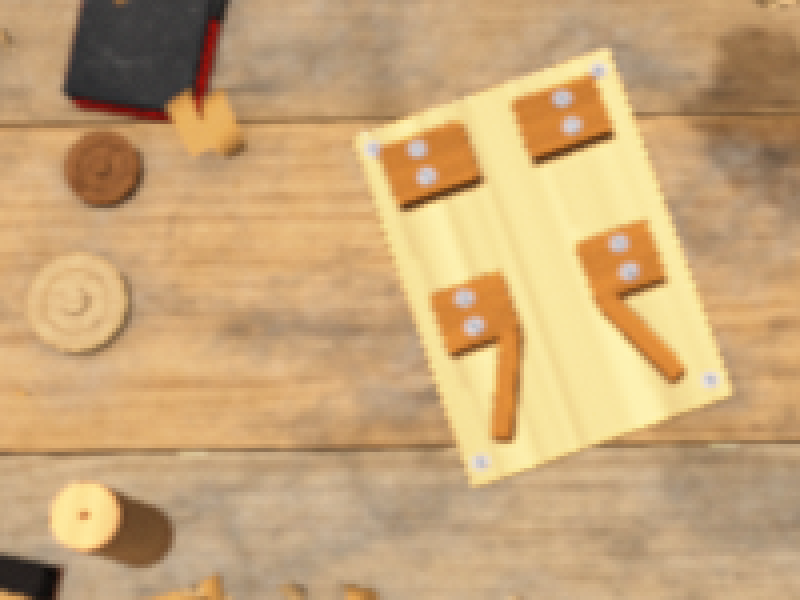

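View pics/scenezoom.png

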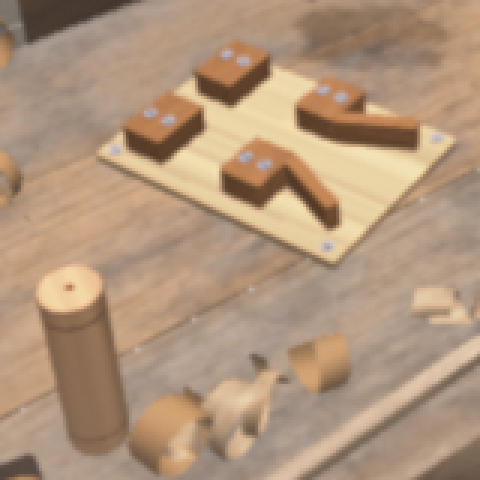

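The top zoom shows the board corners clearly (image ≈ (220,188), (282,167), (313,253), (248,276)), and the pin's top is at ≈ (151,284). Now I'll compute the poses from masks.

```bash
cat > m.py <<'E'
from h import *
def gauge(s):
    hsv=cv2.cvtColor(np.array(s['pixels']),cv2.COLOR_RGB2HSV)
    roi=np.zeros(hsv.shape[:2],np.uint8); roi[160:285,210:322]=1
    m=((hsv[...,0]>=20)&(hsv[...,0]<=32)&(hsv[...,1]>60)&(hsv[...,2]>190)).astype(np.uint8)*roi
    m=cv2.morphologyEx(m,cv2.MORPH_OPEN,np.ones((3,3)))
    c=max(cv2.findContours(m,0,2)[0],key=cv2.contourArea)
    P=ray(s,c.reshape(-1,2),8.)[:,:2]
    return cv2.minAreaRect(P.astype(np.float32))
def pintop(s,c,r_=14):
    im=np.array(s['pixels']);g=cv2.cvtColor(im,cv2.COLOR_RGB2HSV)
    x,y=c; sub=g[y-r_:y+r_+1,x-r_:x+r_+1]
    return sub
E
python3 - <<'E'
from m import *
s=dict(np.load('pics/top0.png.npz'))
R=gauge(s);print(R);print(cv2.boxPoints(R))
# by hand corners
co=np.array([[364,133],[610,49],[731,397],[472,486]])/4-.375+[130,155]
P=ray(s,co,8.);print(P,P.mean(0))
for a,b in((0,3),(1,2)): d=P[a]-P[b];print(np.degrees(np.arctan2(d[1],d[0])),np.linalg.norm(d))
g=cv2.cvtColor(s['pixels'],cv2.COLOR_RGB2HSV)
for c in((151,284),(438,282)):
    x,y=c
    print(s['pixels'][y,x],g[y,x]); sub=g[y-16:y+17,x-16:x+17,2]
    for t in (220,):
        m=(sub>t).astype(np.uint8); n,l,st,ce=cv2.connectedComponentsWithStats(m)
        k=1+np.argmax(st[1:,4]); print(t,st[k],ce[k]+[x-16,y-16],ray(s,ce[k]+[x-16,y-16],100.))
# jaw line midpoints by hand (tops z=28): gap edges nogo
q=np.array([[466,122],[484,178],[513,100],[535,162],[502,272],[518,322],[577,242],[597,295]])/4-.375+[130,155]
print(ray(s,q,28.))
# scene pin top
s2=dict(np.load('pics/scene0.png.npz'))
print('scene pin top',ray(s2,np.array([[69,288]])/3-.33+[170,230],100.), 'foot',ray(s2,np.array([[97,440]])/3-.33+[170,230],0.))
cs=np.array([[98,156],[336,266],[456,140]])/3-.33+[170,230]
print(ray(s2,cs,8.))
E
```

```text
((594.2625122070312, 95.87451171875), (179.45701599121094, 130.5477752685547), 18.95899772644043)
[[488.19476  128.45535 ]
 [530.6086     4.989622]
 [700.33026   63.29367 ]
 [657.91644  186.7594  ]]
[[659.55638572 180.6420298    8.        ]
 [699.32935165  62.73221328   8.        ]
 [529.30385898   6.50819067   8.        ]
 [489.10762347 127.86502291   8.        ]] [594.32430496  94.43686417   8.        ]
17.20438681491744 178.4326007536766
18.298015544523974 179.08045363562363
[228 162  99] [ 15 144 228]
220 [  7   7  18  18 248] [150.23790323 283.27822581] [[468.80465985 283.51633876 100.        ]]
[97 65 37] [ 14 158  97]
220 [ 18   7  11  11 100] [444.97 278.31] [[ 470.0393636  -221.46530301  100.        ]]
[[658.85322751 129.2536063   28.        ]
 [631.6868332  120.63099098  28.        ]
 [669.18530163 107.17325733  28.        ]
 [639.01697664  96.74560425  28.        ]
 [586.66938189 112.00650864  28.        ]
 [562.92519045 104.48827392  28.        ]
 [600.39774249  77.08596458  28.        ]
 [575.11428314  67.82332459  28.        ]]
scene pin top [[470.41275068 284.34656422 100.        ]] foot [[467.45411565 287.4757384    0.        ]]
[[654.9878055  188.23096391   8.        ]
 [486.60805103 130.26368459   8.        ]
 [530.83433245   9.18887593   8.        ]]
```

```bash
python3 -m jog '[[-0.15,-0.07,0,0,0,0.04],[-0.3,-0.14,0,0,0,0.08],[-0.45,-0.21,0,0,0,0.12],[-0.6,-0.28,0,0,0,0.16],[-0.6,-0.28,0,0,0,0.2],[-0.6,-0.28,0,0,0,0.24],[-0.6,-0.28,0,0,0,0.25],[-0.6,-0.28,0,0,0,0.25]]' 1 40
cat > d.py <<'E'
import sys
from h import *
# print shift (units) from measured pose to world target x y z, plus yaw turn
t=np.array([float(v) for v in sys.argv[1:4]]);s=r.sense()
from scipy.spatial.transform import Rotation as R
Rm=R.from_euler('xyz',s['tcp_rot'],degrees=True)
print('pos',s['tool_pos'],s['tcp_rot'],'F',s['ft_force'],'gap',s['finger_gap'],'t',s['time'])
print('units',Rm.inv().apply(t-s['tool_pos'])/250)
E
python3 d.py 469.3 284 231
```

```text
time: 0.95
tool_pos: [369.2, 408.5, 231.0]
tcp_rot: [-180.0, 0.0, 108.7]
ft_force: [-0.7, -0.1, 0.7]
finger_gap: 85.5
pos [369.18003231 408.48236479 230.97557453] [-1.79968058e+02  1.23649753e-02  1.08670961e+02] F [-0.67012062 -0.08091723  0.68829163] gap 85.47125824634402 t 0.95
units [-5.99931532e-01  2.20000073e-01 -9.08808503e-05]
```

```bash
python3 -m jog '[[-0.15,0.055,0,0,0,0],[-0.3,0.11,0,0,0,0],[-0.45,0.165,0,0,0,0],[-0.6,0.22,0,0,0,0],[-0.6,0.22,0,0,0,0],[-0.6,0.22,0,0,0,0]]'
python3 - <<'E'
from h import *
snap('wrist','w1.png');s=snap('top','t1.png')
E
python3 d.py 469.3 284 51
```

```text
time: 1.55
tool_pos: [469.6, 283.8, 231.0]
tcp_rot: [-180.0, -0.0, 108.7]
ft_force: [0.2, -0.6, 0.3]
finger_gap: 85.9
pos [468.82697801 285.02307032 231.11773106] [-1.79973916e+02 -2.29092924e-02  1.08778956e+02] F [-0.08053249  0.77210727 -1.0752763 ] gap 85.35168975707865 t 1.65
units [-0.00477161  0.00080199  0.72046878]
```

View pics/w1.png

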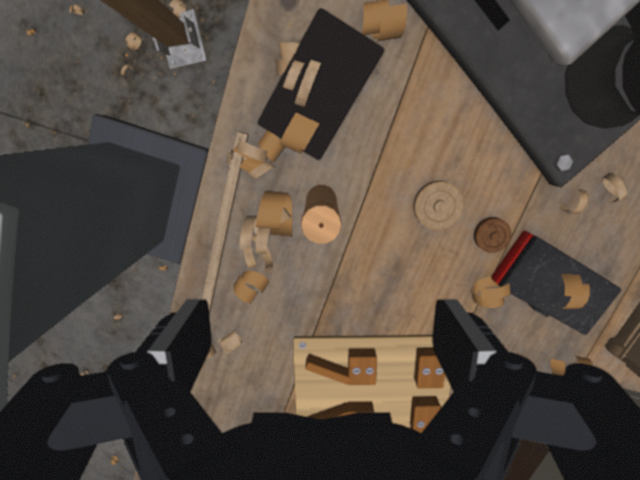

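The wrist view shows the pin's top at (321,225), roughly centred between the fingers, with the gauge below it. I'll check its position by casting a ray.

```bash
python3 - <<'E'
from h import *
s=dict(np.load('pics/w1.png.npz'))
print(ray(s,[[321,225]],100.)); print(ray(s,[[321,196]],0.))
print(s['extrinsics'][:3,3], 'gauge corner TL',ray(s,[[295,338]],8.))
E
```

```text
[[469.524386   280.45856524 100.        ]]
[[468.52116704 282.9187835    0.        ]]
[446.09506015 351.2920461  374.61161469] gauge corner TL [[491.36297636 126.22633715   8.        ]]
```

```bash
python3 -m jog '[[-0.004,0,0.12,0,0,0],[-0.004,0,0.25,0,0,0],[-0.004,0,0.38,0,0,0],[-0.004,0,0.5,0,0,0],[-0.004,0,0.6,0,0,0],[-0.004,0,0.67,0,0,0],[-0.004,0,0.712,0,0,0],[-0.004,0,0.712,0,0,0]]'
python3 -m jog '[[0,0,0,0,0,0],[0,0,0,0,0,0],[0,0,0,0,0,0],[0,0,0,0,0,0],[0,0,0,0,0,0],[0,0,0,0,0,0],[0,0,0,0,0,0],[0,0,0,0,0,0]]' 0 40
python3 - <<'E'
from h import *
snap('wrist','w2.png');snap('scene','s2.png')
E
```

```text
time: 2.45
tool_pos: [468.0, 283.7, 51.7]
tcp_rot: [-179.8, 0.0, 108.8]
ft_force: [-0.1, -0.3, 0.3]
finger_gap: 84.8
time: 3.25
tool_pos: [470.4, 283.7, 54.3]
tcp_rot: [179.9, -0.0, 108.7]
ft_force: [-1.3, -0.1, 7.3]
finger_gap: 29.0
```

View pics/s2.png

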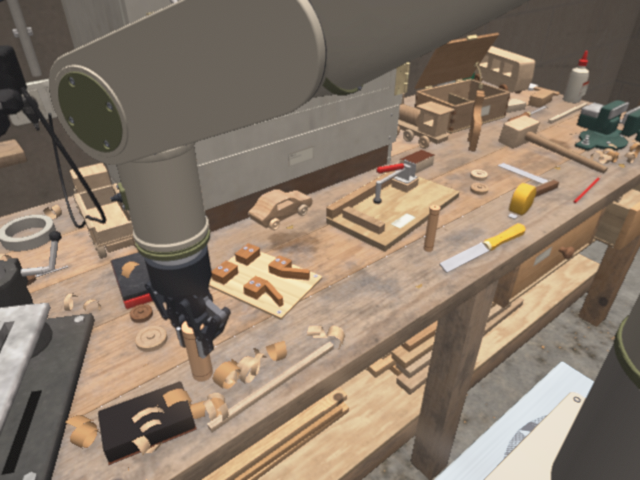

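The scene view shows the pin gripped upright at (198,350). I'll lift it and carry it over to the mouth.

```bash
python3 -m jog '[[0,0,-0.06,0,0,0],[0,0,-0.15,0,0,0],[0,0,-0.24,0,0,0],[0,0,-0.24,0,0,0]]'
python3 -m jog '[[-0.1,-0.007,0,0,0,0],[-0.25,-0.018,0,0,0,0],[-0.4,-0.028,0,0,0,0],[-0.55,-0.038,0,0,0,0],[-0.7,-0.048,0,0,0,0],[-0.8,-0.056,0,0,0,0],[-0.87,-0.059,0,0,0,0],[-0.87,-0.059,0,0,0,0],[-0.87,-0.059,0,0,0,0]]'
python3 - <<'E'
from h import *
snap('wrist','w3.png');snap('scene','s3.png');snap('top','t3.png')
E
python3 d.py 525.8 71.9 68
```

```text
time: 3.75
tool_pos: [472.2, 284.6, 117.9]
tcp_rot: [179.6, -0.0, 108.7]
ft_force: [-0.1, 0.4, 0.3]
finger_gap: 29.2
time: 4.65
tool_pos: [525.2, 72.7, 112.9]
tcp_rot: [-180.0, -0.0, 108.6]
ft_force: [0.1, 0.3, -0.4]
finger_gap: 28.7
pos [525.15095479  73.59937004 113.08040956] [-1.79979297e+02 -2.20053025e-02  1.08772254e+02] F [-0.07810087 -0.48637308  0.50938793] gap 28.768041486642424 t 4.8
units [-0.00734061  0.00033575  0.18031872]
```

View pics/s3.png

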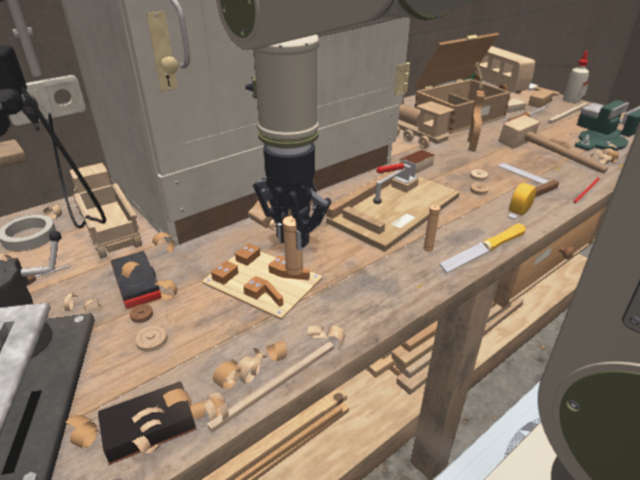

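View pics/w3.png

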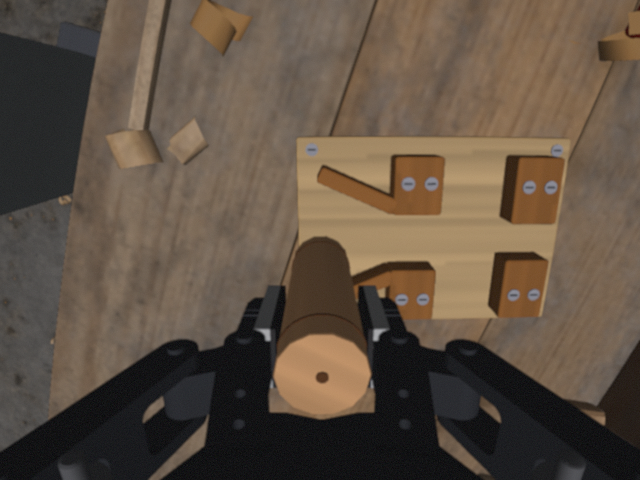

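The wrist view shows the pin held upright, top at (322,378), foot near (322,250). The gauge axis runs horizontally, with the go gap between rows ≈214 and ≈263.

```bash
python3 - <<'E'
from h import *
s=dict(np.load('pics/w3.png.npz'));s2=dict(np.load('pics/s3.png.npz'))
im=cv2.imread('pics/w3.png');cv2.imwrite('pics/w3z.png',im[130:330,280:580].repeat(2.5 and 2,0).repeat(2,1)[:, :])
im=cv2.imread('pics/s3.png');cv2.imwrite('pics/s3z.png',im[200:320,200:330].repeat(4,0).repeat(4,1))
print('top',ray(s,[[322,378]],160.))
g=ray(s,[[393,214],[442,214],[390,263],[434,263],[505,223],[557,223],[501,253],[547,253]],28.);print(g)
print('board',ray(s,[[297,138],[569,138]],8.))
E
```

```text
top [[525.36098894  70.31234125 160.        ]]
[[560.82181785 102.07474604  28.        ]
 [589.69382112 111.89883861  28.        ]
 [570.93042579  71.54285654  28.        ]
 [597.89087134  80.56608687  28.        ]
 [630.2771     119.62391235  28.        ]
 [663.02957618 130.79521861  28.        ]
 [636.79503411 100.74688049  28.        ]
 [666.42104338 110.61259015  28.        ]]
board [[490.1739692  125.33437317   8.        ]
 [657.62175236 184.15873145   8.        ]]
```

View pics/w3z.png

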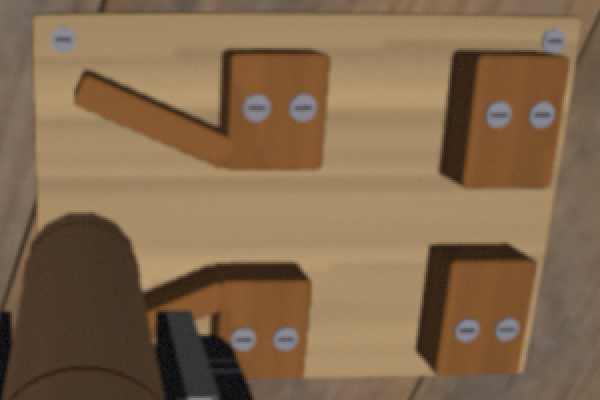

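View pics/s3z.png

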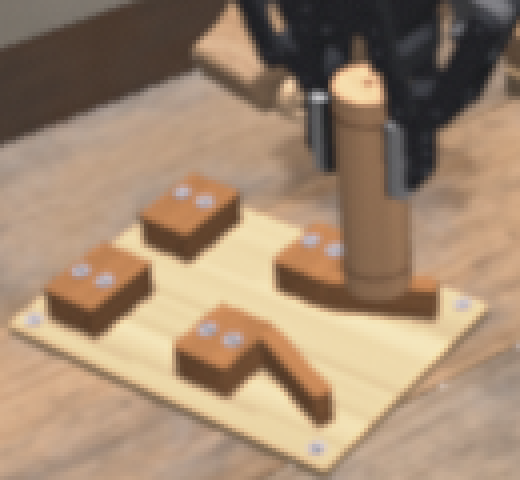

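```bash
python3 - <<'E'
from h import *
s=dict(np.load('pics/w3.png.npz'))
g=ray(s,[[393,214],[442,214],[389,269.5],[434,269.5],[511,223],[557,223],[506,260.5],[547,260.5]],28.)[:,:2]
e=np.array([np.cos(np.radians(18.7)),np.sin(np.radians(18.7))]);n=np.array([-e[1],e[0]])
O=np.array([594,95.])
print(np.c_[(g-O)@e,(g-O)@n])
p=ray(s,[[322,378]],160.)[0,:2]; print('pin',(p-O)@e,(p-O)@n)
f=ray(s,[[322,252]],60.)[0,:2]; print('foot far side',(f-O)@e,(f-O)@n)
for P in([469.3,283],):pass
t=r.sense()['tool_pos'][:2];print('tcp',(t-O)@e,(t-O)@n, e,n)
E
```

```text
[[-29.15845964  17.33862836]
 [  1.33913029  17.3873705 ]
 [-29.78208648 -19.28274377]
 [ -0.54889221 -19.40174888]
 [ 46.18158758  11.70082283]
 [ 76.86193611  11.7738201 ]
 [ 46.46622634 -13.44438416]
 [ 74.53399278 -13.63658092]]
pin -72.93076083666615 -1.3778454919000218
foot far side -72.85087937895327 3.826773816753736
tcp -72.07584320762815 1.8030016390421828 [0.94721028 0.32061299] [-0.32061299  0.94721028]
```

Pin, go gap and no-go gap agree to within about 0.5 mm sideways, and the pin is upright. I'll lower it into the mouth.

```bash
python3 -m jog '[[0,0,0.05,0,0,0],[0,0,0.1,0,0,0],[0,0,0.15,0,0,0],[0,0,0.18,0,0,0],[0,0,0.196,0,0,0],[0,0,0.196,0,0,0],[0,0,0.196,0,0,0]]'
python3 - <<'E'
from h import *
snap('wrist','w4.png');snap('scene','s4.png')
im=cv2.imread('pics/s4.png');cv2.imwrite('pics/s4z.png',im[200:320,200:330].repeat(4,0).repeat(4,1))
E
```

```text
time: 5.5
tool_pos: [525.8, 72.6, 64.6]
tcp_rot: [180.0, 0.0, 108.7]
ft_force: [0.9, -0.8, 0.1]
finger_gap: 29.2
```

View pics/s4z.png

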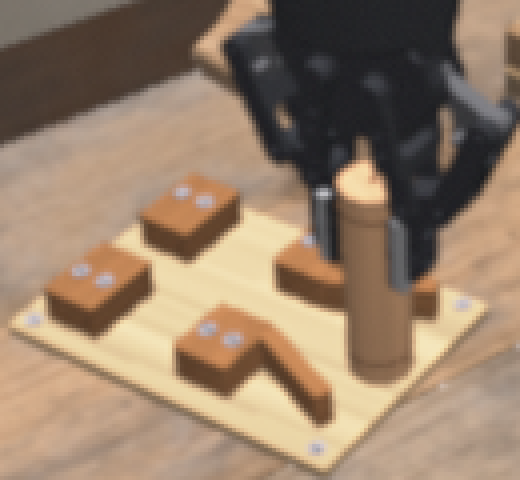

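View pics/w4.png

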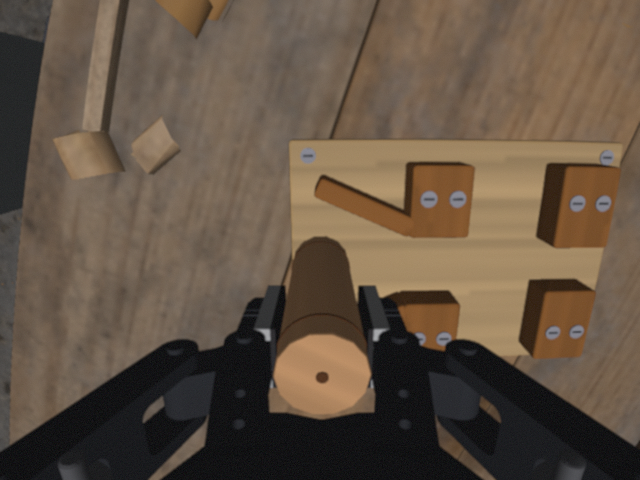

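```bash
python3 - <<'E'
from h import *
s=dict(np.load('pics/w4.png.npz'))
e=np.array([np.cos(np.radians(18.7)),np.sin(np.radians(18.7))]);n=np.array([-e[1],e[0]]);O=np.array([594,95.])
def q(uv,z): g=ray(s,uv,z)[:,:2];print(np.c_[(g-O)@e,(g-O)@n].round(1))
q([[410,238],[470,237.5],[408,302],[458,302],[549,247],[537,289]],28.)
q([[322,378]],111.); q([[322,237]],11.)
E
```

```text
[[-28.7  16.6]
 [  1.5  16.8]
 [-27.3 -18.4]
 [ -0.7 -18.6]
 [ 43.8  11.7]
 [ 41.4 -11.6]]
[[-72.4  -2.1]]
[[-72.2  11.9]]
```

```bash
python3 -m jog '[[0.005,0.02,0,0,0,0],[0.005,0.05,0,0,0,0],[0.005,0.08,0,0,0,0],[0.005,0.11,0,0,0,0],[0.005,0.14,0,0,0,0],[0.005,0.17,0,0,0,0],[0.005,0.2,0,0,0,0],[0.005,0.22,0,0,0,0],[0.005,0.22,0,0,0,0],[0.005,0.22,0,0,0,0]]'
python3 - <<'E'
from h import *
s=snap('wrist','w5.png')
print(r.sense()['ft_force'])
E
```

```text
time: 6.6
tool_pos: [577.1, 91.5, 64.1]
tcp_rot: [-180.0, -0.0, 108.7]
ft_force: [-0.6, 0.4, -1.5]
finger_gap: 29.1
[ 0.01792969  0.00236295 -0.29445046]
```

View pics/w5.png

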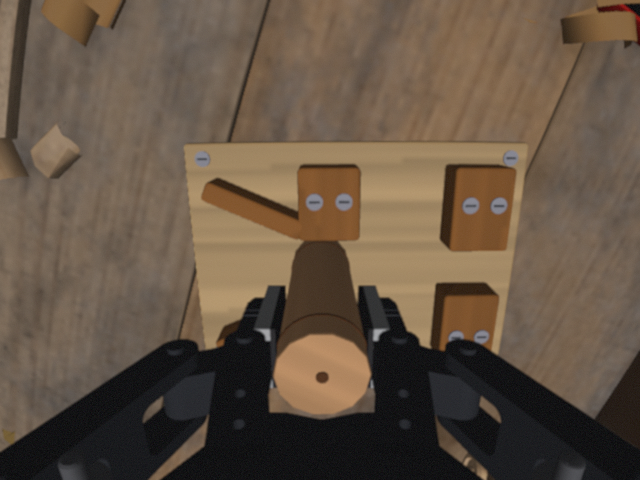

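The pin is inside the go gap with its foot at about column 322, between jaw columns 300–360, and no force reads. On towards the no-go jaws.

```bash
python3 -m jog '[[0,0.02,0,0,0,0],[0,0.05,0,0,0,0],[0,0.08,0,0,0,0],[0,0.11,0,0,0,0],[0,0.14,0,0,0,0],[0,0.16,0,0,0,0],[0,0.18,0,0,0,0],[0,0.19,0,0,0,0],[0,0.19,0,0,0,0]]'
python3 - <<'E'
from h import *
s=snap('wrist','w6.png')
print(r.sense()['ft_force'])
E
```

```text
time: 7.55
tool_pos: [622.5, 106.8, 64.3]
tcp_rot: [180.0, 0.0, 108.7]
ft_force: [0.0, 0.3, -1.2]
finger_gap: 29.3
[ 0.27550457  0.05469545 -0.12293168]
```

View pics/w6.png

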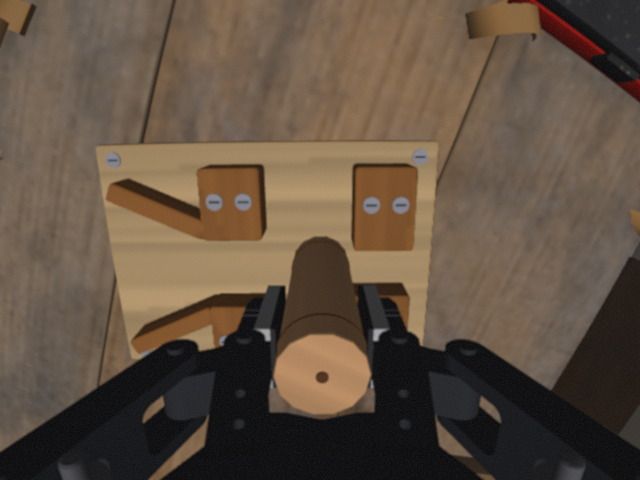

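Through the go gap, with the jaws' front edge at column 355, just ahead of the pin. I'll lower it until the board is felt, then press.

```bash
python3 -m jog '[[0,0,0.004,0,0,0],[0,0,0.004,0,0,0],[0,0,0.004,0,0,0]]'; python3 -m jog '[[0,0,0.004,0,0,0],[0,0,0.004,0,0,0],[0,0,0.004,0,0,0]]'
```

```text
time: 7.9
tool_pos: [622.0, 106.7, 63.2]
tcp_rot: [-180.0, -0.0, 108.7]
ft_force: [-0.2, -0.1, -0.4]
finger_gap: 28.9
time: 8.2
tool_pos: [622.3, 106.7, 62.4]
tcp_rot: [180.0, 0.0, 108.7]
ft_force: [-0.0, -0.3, 0.6]
finger_gap: 29.2
```

```bash
python3 -m jog '[[0,0.008,0,0,0,0],[0,0.016,0,0,0,0],[0,0.016,0,0,0,0],[0,0.016,0,0,0,0]]'; python3 -m jog '[[0,0.004,0,0,0,0],[0,0.004,0,0,0,0],[0,0.004,0,0,0,0]]'
```

```text
time: 8.6
tool_pos: [626.3, 108.1, 62.4]
tcp_rot: [180.0, 0.0, 108.7]
ft_force: [0.5, -0.1, 0.6]
finger_gap: 28.8
time: 8.9
tool_pos: [626.9, 108.3, 62.4]
tcp_rot: [-180.0, 0.0, 108.7]
ft_force: [-0.9, 0.4, 2.5]
finger_gap: 28.9
```

```bash
python3 -m jog '[[0,0.004,0,0,0,0],[0,0.004,0,0,0,0],[0,0.004,0,0,0,0]]'; python3 -m jog '[[0,0.004,0,0,0,0],[0,0.004,0,0,0,0],[0,0.004,0,0,0,0]]'
```

```text
time: 9.2
tool_pos: [627.9, 108.6, 62.4]
tcp_rot: [180.0, 0.0, 108.7]
ft_force: [-1.7, -0.9, 3.4]
finger_gap: 29.2
time: 9.5
tool_pos: [628.8, 108.9, 62.4]
tcp_rot: [-180.0, 0.0, 108.7]
ft_force: [-2.5, -1.4, 4.5]
finger_gap: 29.1
```

```bash
python3 -m jog '[[0,0.004,0,0,0,0],[0,0.006,0,0,0,0],[0,0.006,0,0,0,0],[0,0.006,0,0,0,0]]'; python3 - <<'E'
from h import *
for i in range(2):
    s=snap('wrist','w7.png');print(r.sense()['ft_force'],r.sense()['wrist_torque'])
snap('scene','s7.png')
im=cv2.imread('pics/s7.png');cv2.imwrite('pics/s7z.png',im[200:320,180:310].repeat(4,0).repeat(4,1))
E
```

```text
time: 9.9
tool_pos: [629.5, 109.1, 62.4]
tcp_rot: [-179.9, 0.0, 108.7]
ft_force: [-7.3, -2.2, 9.6]
finger_gap: 29.1
[-6.29395861 -2.03928601  7.94806122] [-0.57232585  1.45535164  0.0397455 ]
[-6.95690574 -2.16158798  9.03919744] [-0.55851191  1.53630434  0.06756765]
```

View pics/s7z.png

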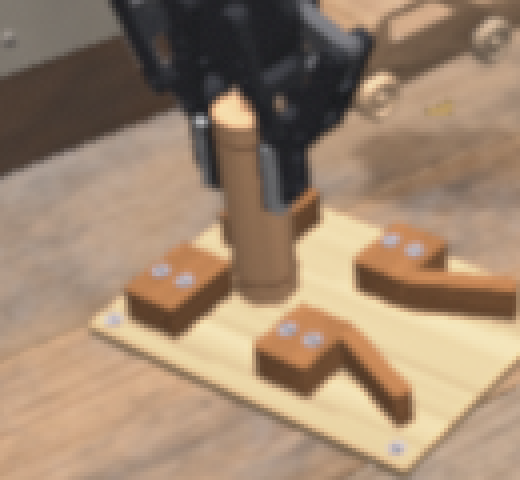

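View pics/w7.png

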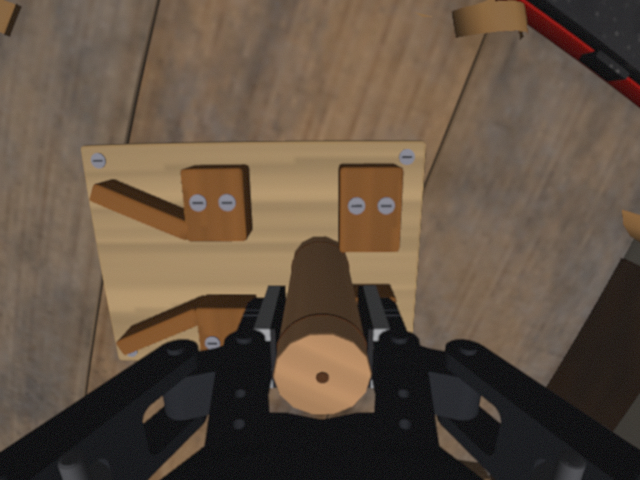

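```bash
python3 - <<'E'
from h import *
s=dict(np.load('pics/w7.png.npz'))
e=np.array([np.cos(np.radians(18.7)),np.sin(np.radians(18.7))]);n=np.array([-e[1],e[0]]);O=np.array([594,95.])
def q(uv,z): g=ray(s,uv,z)[:,:2];print(np.c_[(g-O)@e,(g-O)@n].round(1))
q([[340,250],[400,250],[183,240],[245,240]],28.)
q([[322,378]],108.); q([[322,237]],8.)
t=r.sense()['tool_pos'][:2];print((t-O)@e,(t-O)@n,r.sense()['time'])
E
```

```text
[[ 46.4  12.4]
 [ 76.   12.4]
 [-31.   17.4]
 [ -0.1  17.5]]
[[37.6 -1.4]]
[[37.5 12.9]]
38.10864858012978 1.9904362630089576 10.05
```

```bash
python3 -m jog '[[0,0.002,-0.002,0,0,0],[0,0.002,-0.002,0,0,0],[0,0.002,-0.002,0,0,0],[0,0.002,-0.002,0,0,0]]';python3 -m jog '[[0,0,-0.002,0,0,0],[0,0,-0.002,0,0,0],[0,0,-0.002,0,0,0]]'
```

```text
time: 10.45
tool_pos: [629.7, 109.1, 62.4]
tcp_rot: [-179.8, -0.0, 108.7]
ft_force: [-7.1, -2.8, 6.3]
finger_gap: 29.0
time: 10.75
tool_pos: [629.6, 109.1, 62.4]
tcp_rot: [-179.8, -0.0, 108.7]
ft_force: [-4.9, -3.1, 1.6]
finger_gap: 29.1
```

With only 1.6 N vertical there is still 5.8 N horizontal, so the jaws themselves are stopping the pin. Next I'll ease off, release and rise.

```bash
python3 -m jog '[[0,-0.003,0,0,0,0],[0,-0.006,0,0,0,0],[0,-0.006,0,0,0,0],[0,-0.006,0,0,0,0]]'; python3 -m jog '[[0,0,0,0,0,0],[0,0,0,0,0,0],[0,0,0,0,0,0],[0,0,0,0,0,0],[0,0,0,0,0,0],[0,0,0,0,0,0],[0,0,0,0,0,0],[0,0,0,0,0,0]]' 1
python3 - <<'E'
from h import *
snap('wrist','w8.png')
E
```

```text
time: 11.15
tool_pos: [629.2, 109.1, 63.0]
tcp_rot: [-180.0, 0.0, 108.7]
ft_force: [-0.6, -1.7, -1.4]
finger_gap: 29.0
time: 11.95
tool_pos: [629.3, 109.2, 63.3]
tcp_rot: [-180.0, -0.0, 108.7]
ft_force: [0.7, -0.9, 0.6]
finger_gap: 85.1
```

View pics/w8.png

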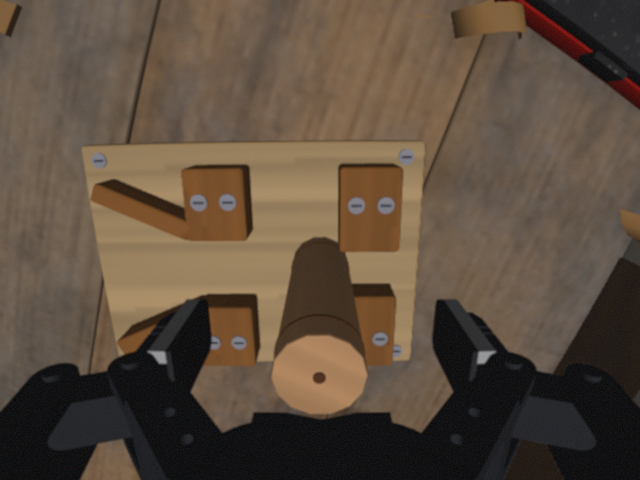

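The pin stands free, with its top at (319,378) between the open fingers. I'll rise straight up.

```bash
python3 -m jog '[[0,0,-0.04,0,0,0],[0,0,-0.1,0,0,0],[0,0,-0.2,0,0,0],[0,0,-0.35,0,0,0],[0,0,-0.5,0,0,0],[0,0,-0.6,0,0,0],[0,0,-0.6,0,0,0],[0,0,-0.6,0,0,0],[0,0,-0.6,0,0,0]]'
python3 - <<'E'
from h import *
s=snap('wrist','w9.png');snap('scene','s9.png')
im=cv2.imread('pics/s9.png');cv2.imwrite('pics/s9z.png',im[200:320,180:310].repeat(4,0).repeat(4,1))
E
```

```text
time: 12.9
tool_pos: [628.7, 109.1, 212.5]
tcp_rot: [-179.9, -0.0, 108.7]
ft_force: [-0.3, 0.3, -0.6]
finger_gap: 85.3
```

View pics/w9.png

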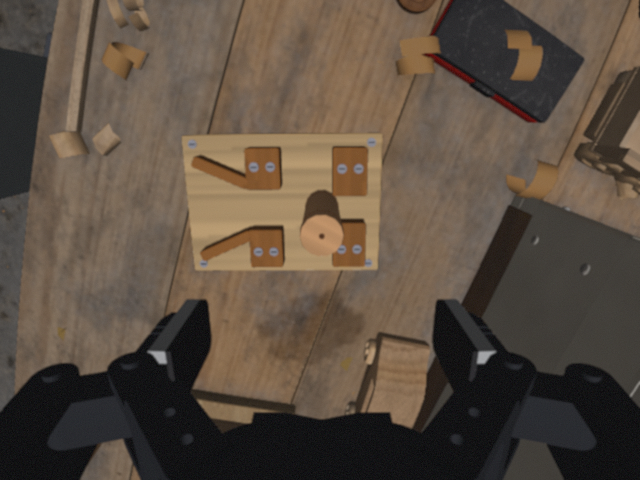

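View pics/s9z.png

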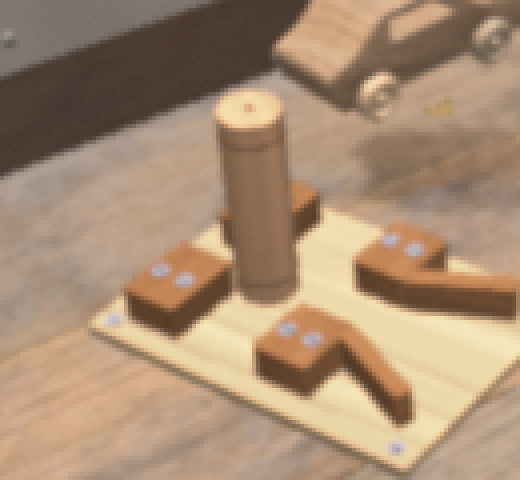

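The pin stands upright at the no-go jaws. I'll measure it once more and then hand in.

```bash
python3 - <<'E'
from h import *
s=dict(np.load('pics/w9.png.npz'))
e=np.array([np.cos(np.radians(18.7)),np.sin(np.radians(18.7))]);n=np.array([-e[1],e[0]]);O=np.array([594,95.])
def q(uv,z): g=ray(s,uv,z)[:,:2];print(np.c_[(g-O)@e,(g-O)@n].round(1))
q([[332,195],[334,222]],28.); q([[321,236]],108.); q([[321,191]],8.)
s2=dict(np.load('pics/s9.png.npz'));T=np.array([[249,107]])/4-.375+[180,200]
g=ray(s2,T,108.)[0,:2];print('scene top',(g-O)@e,(g-O)@n)
s3=snap('top','t9.png')
d=cv2.absdiff(cv2.imread('pics/t9.png'),cv2.imread('pics/top0.png'))[265:300,425:465];print('thin diff',d.max())
E
```

```text
[[ 45.6  11.6]
 [ 47.6 -12.7]]
[[36.2 -1.4]]
[[36.  11.5]]
scene top 39.252655884311956 1.090976325463254
thin diff 17
```

```bash
python3 -c "
from bench import r
print(r.hand_in(), r.sense()['time'])"
```

```text
the job is handed in; nothing more can be done
the job is handed in; nothing more can be done
```

The thick pin now stands upright on the gauge's board against the no-go jaws. I handed the job in after about 13 s; no verdict was reported.

**What I did:** I gripped the pin upright and lowered it into the flared mouth. I pushed it through the go gap, where the wrist force stayed at noise level. I then pressed it on the no-go jaws with 6–8 N. When I eased the load off the board, about 5.8 N sideways remained with only 1.6 N vertical, so the jaws were what stopped it. I backed off slightly, opened the gripper and rose straight up.

**Last checks:**
- **Position:** in the wrist view the pin's axis is about 9–11 mm before the jaws' front face and within about 2 mm of the centre line.
- **Upright:** in that view the top and foot line up, so the pin is standing straight.
- **Disagreement:** the scene camera put the pin's top about 3 mm further forward and 2.5 mm to the side. That is slightly beyond the stated calibration error, but still inside the limits.
- **Thin pin:** the top view shows no change where it stands.
- **Gripper:** the open fingers are well clear above the pin.

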